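# Hang the steel stirrup on the saddler's turning rack

### The job

First turn the small rotating rack until its bare branch points along the white stripe on its foot. Then take the bright steel stirrup standing on the bench and hang it by its arch on that bare branch, leaving the branch over the stripe. Leave the brass stirrup and the glue jar standing where they are.

Things in the scene. Friction and masses are not known exactly. Their poses are not given: they have to be found in the camera images.
- steel_eye (a point): Loose silver-coloured steel stirrup, upright on its tread. Point: centre of the eye, the block atop the arch, gripped from above: 14 (x) x 34 (y) x 32 mm high, 142 mm above the bench. Stirrup 116 mm wide (y), 0.25 to 0.5 kg; tread 42 (x) x 110 mm. Window open along x, 96 mm wide, its rounded peak (arch underside, rests on the branch) 25 mm and its floor 131 mm below the point.
- brass_eye (a point): Bystander: loose brass-yellow stirrup of the same shape and size, standing on the bench; same point and axes. Steel and brass stand on opposite sides of the rack, either way round.
- stand: Fixed green foot of the rack, a 190 mm disc on the bench; origin on the bench, at the rack's upright turning axis. A white stripe 24 mm wide runs outwards on it along the stand's own -x, roughly towards the robot, and on as a flat tongue to 155 mm from the axis. The rack's hub above it is 26 mm thick, its knob top 223 mm above the bench.
- rack (a joint): Turn of the rack about the upright axis, rad, positive counterclockwise from above; 0 when the bare branch lies over the white stripe (along the stand's -x). Starts at 0.8 to 1.9; stays where it is left (friction 0.08 N m). Three branches 120 degrees apart; the other two carry dark stirrups fixed to the rack.
- branch_tip (a point): Centre of the red cap on the bare branch's upturned end, a handle to pinch or push: upright, 14 mm diameter, 24 mm high, 202 mm above the bench, 125 mm from the turning axis; its x points to the axis. Branch: 10 mm bar, its top 27 mm below this point at 55 mm inwards, 22 mm at 5 mm inwards, where it turns up. A hung stirrup's eye is about level with the point, some 50 mm inwards.
- jar: Bystander: loose amber glue jar with green lid, 68 mm in diameter, 75 mm high, origin at its underside.
Mind the look-alikes: they are no part of the job. Of the things that look like the part that bears steel_eye, the middle-sized one is meant.

How it is judged:
On the way:
1. the bare branch is turned over the white stripe (within 10 degrees) while the steel stirrup still stands in its place (value of joint rack between -0.18 and 0.18 rad and distance of steel_eye from where it was at the start of the episode below 0.03 m), for 0.2 s.
At the end, for the whole second after the job is handed in: Steel stirrup hangs by its arch on the bare branch: eye 5 to 95 mm inwards of the cap, within 20 mm sideways, 12 mm below to 22 mm above the cap's centre, upright within 15 degrees; rack still, bare branch within 15 degrees of the white stripe (x of steel_eye in the frame of branch_tip between 0.005 and 0.095 m and y of steel_eye in the frame of branch_tip between -0.02 and 0.02 m and z of steel_eye in the frame of branch_tip between -0.012 and 0.022 m and angle between steel_eye's own z axis and vertical below 0.26 rad and value of joint rack between -0.26 and 0.26 rad and velocity of joint rack between -0.1 and 0.1 rad/s); the robot touches nothing.
It fails at once if the brass stirrup is moved more than 30 mm or tipped (distance of brass_eye from where it was at the start of the episode above 0.03 m or angle between brass_eye's own z axis and vertical above 0.5 rad).
It fails at once if the glue jar is moved more than 30 mm or tipped (distance of jar from where it was at the start of the episode above 0.03 m or angle between jar's own z axis and vertical above 0.5 rad).
It also fails if it takes over 56 s, if anything falls off the work surface, if the arm or the gripper's body presses on something with over 40 N, if the wrist force passes 120 N, or if a joint passes its speed limit or range.

### The arm

A 7-joint arm with a two-finger parallel gripper is mounted at the origin on the work surface. World frame = base frame: x ahead of the robot, y to its left, z up, the work surface at z = 0. Lengths are in m, angles in rad, forces in N, time in s.
With the tool pointing down it reaches from about 0.35 to 0.9 m from the base axis. Payload 8.1 kg.
Tool frame: the origin (TCP) lies midway between the tips of the shut fingers; the grasp point (between the pads) lies 19 mm behind it; z points along the fingers, y is the line along which they close (so a half turn about z gives the same grasp; the last joint's range is limited). The gripper opens to 92 mm and grips with 3 to 60 N. Pads are 19 mm wide; open, the fingers measure 130 mm over their backs; the gripper's body (75 mm by 190 mm) begins 47 mm behind the grasp point.
Start: joints at [-1.444, 0.434, 0.025, 1.573, -0.012, 1.134, -0.075], TCP at [0.142, 0.609, 0.227] pointing down, gripper open.
Joint ranges: [-2.62, 2.62], [-0.44, 2.09], [-1.27, 1.32], [0.08, 2.57], [-1.32, 4.46], [0.12, 2], [-2.74, 2.74]. Speed limits (rad/s): [2.22, 2.22, 3.01, 3.01, 3.14, 3.14, 3.14].

### API

Orientations are given as a rotation vector (axis times angle).
In Python, from cell import arm gives the robot as it stands.
- The arm moves only by the tool move_arm, never from a script. Its argument "motion" is a list of rows, each an object of numbers: "tx", "ty", "tz": the shift along the tool's x, y, z normalised to -1 to 1, where 1 is 1000 mm; "twist": the turn about the tool's z normalised to -1 to 1, where 1 is pi/2 rad. In form: [{"tx": .., "ty": .., "tz": .., "twist": ..}, ...]. A call has 1 to 12 rows; each row shifts and turns the commanded pose from where the row before left it, along the tool's axes as they then stand; what a row does not reach is not made up. A row lasts 1/10 s, in which the tool goes at most 50 mm and 8.59 degrees, less where a joint would pass 70% of its speed; a pose out of reach is approached as far as the arm can. A call with a number of a shift or a turn outside -1 to 1 is refused whole. A call with a gripper value outside its range is refused whole. "gripper" is the gripper's target within -1 to 1 (shut at 1, half-way at 0, fully open at -1), set as the call begins (left out, the last holds). The fingers move at their own pace and stop on an object; "squeeze" is the grip in N (left out, the last holds). Time passes only in rows, so rows that do not move let the fingers close. It gives the time, the measured TCP pose, the force, the opening and the grip force at its end, in the units of the state.
- arm.observe(): the state, without advancing time (a new reading comes with each control period).
- arm.get_image(name): name is "side" or "top" or "wrist"; returns the picture (400x640x3 uint8, red, green, blue); there is no depth.
- arm.calibration(name): a dict with "K" (3x3 intrinsics, pixels), "T" (4x4, takes a point from camera to world coordinates). Camera axes: x right, y down, z forward; pixel columns grow to the right and rows downward; lengths in m; the calibration is good to about 2 mm. The wrist camera is an equidistant fisheye: a pixel r from the principal point sees the ray r / f radians off the axis. A picture is of the moment at which its call begins: read the wrist's pose just before it. calibration takes no time and is no camera call; for the wrist camera it gives the pose at the moment of the call.
- arm.sign_off(): hands the job in; it is judged then, once.
Trained networks look in the newest picture that a camera, given by its name, has taken for a name from the list of things; names that differ only in an ending like _2 or _b are one class to them, and where a whole thing is asked for, a point or a joint stands for the part that bears it (a point fixed in the world has none). Each returns a list of dicts, best first, with "conf" (0 to 1); they miss things now and then, are a little off and sometimes report something else, mostly with a low value. They report only what shows in the picture. A call takes as long as a camera call. They do not tell look-alikes from the thing itself.
- arm.look_for(camera, query): "point" ([column, row] as shares, 0 to 1, of the picture: columns of its width, rows of its height, amid what is visible of it).
- arm.regions_of(camera, query): "region" (400x640 bool, what is visible of it) and "point" ([column, row] as shares, 0 to 1, of the picture: columns of its width, rows of its height, amid what is visible of it).
- arm.place_of(camera, query): "point" ([column, row] as shares, 0 to 1, of the picture: columns of its width, rows of its height: a listed point, or the origin of a listed thing).
The state is a dict: "clock": time; "joints": joint angles; "dq": joint speeds; "joint_efforts": joint torques, N m; "position": TCP position; "ee_rot": TCP orientation; "force": force on the tool from outside, world axes, zero at the start; "ft_torque": the same for the moment, N m; "width": opening from 0.0 (shut) to 1.0 (fully open); "gripper_force": force on a finger pad.
Only numpy, scipy, OpenCV 4.12 (cv2) and the standard library are available. Lean on these libraries where they do the work, as an engineer would, in place of code of your own. Each camera call takes 0.05 s, during which the arm holds its last target. There are 200 camera calls.

## Working session

There is one attempt and no reset: what is moved stays moved. The work goes in short steps, Python scripts to look and compute and a tool call to move; the robot and the scene stay as the last step left them, time stands still between calls to the robot, and variables do not carry over. Pictures are saved under pics/ and viewed, at most 10 in all, crops included, and the job is handed in when it is done.

Besides the shell and the picture viewer there is one more tool, called by a JSON object that holds its "api" and its "payload", one argument or row to a line. move_arm: Moves the arm, as the interface text tells. Scaled input: -1 to 1 covers 1000 mm each way for a shift and pi/2 rad each way for a turn. Its arguments: {"type":"object","properties":{"motion":{"type":"array","items":{"type":"object","properties":{"tx":{"type":"number"},"ty":{"type":"number"},"tz":{"type":"number"},"twist":{"type":"number"}}}},"gripper":{"type":"number"},"squeeze":{"type":"number"}},"required":["motion"]}

```bash
ls; mkdir -p pics; cat > h.py <<'E'
import numpy as np, cv2
from cell import arm
def ray(cam,p):
    c=arm.calibration(cam);K=np.array(c["K"]);T=np.array(c["T"])
    u=p[0]*640;v=p[1]*400
    x=(u-K[0,2])/K[0,0];y=(v-K[1,2])/K[1,1]
    if cam=="wrist":
        r=np.hypot(x,y);s=np.sin(r)/r if r>1e-9 else 1
        d=np.array([x*s,y*s,np.cos(r)])
    else: d=np.array([x,y,1.])
    d=T[:3,:3]@d
    return T[:3,3],d/np.linalg.norm(d)
def atz(cam,p,z):
    o,d=ray(cam,p);return o+d*(z-o[2])/d[2]
def tri(rs):
    A=0;b=0
    for o,d in rs:
        P=np.eye(3)-np.outer(d,d);A=A+P;b=b+P@o
    return np.linalg.solve(A,b)
def save(cam,n):
    im=arm.get_image(cam);cv2.imwrite("pics/"+n+".png",im[:,:,::-1]);return im
E
python3 - <<'E'
from h import *
s=arm.observe();print(s)
for c in("top","side"):
    save(c,c+"1")
    for q,z in(("steel_eye",.142),("brass_eye",.142),("stand",0),("branch_tip",.202),("jar",0)):
        for d in arm.place_of(c,q)[:4]:
            print(c,q,round(d["conf"],2),np.round(np.array(d["point"])*[640,400]),np.round(atz(c,d["point"],z),3))
E
```

```text
pics
{'clock': 0.0, 'joints': array([-1.44364585,  0.4352235 ,  0.02498444,  1.57413937, -0.01155517,
        1.13395935, -0.07507577]), 'dq': array([ 0.00010824,  0.0001277 , -0.0003823 ,  0.00020138, -0.00125349,
       -0.00020451,  0.0002081 ]), 'joint_efforts': array([-1.33050980e-03, -6.67875338e+01,  9.84282866e-01, -3.14446628e+01,
       -6.05518674e-02,  4.33503720e-02,  1.62676165e-04]), 'position': array([0.14229366, 0.60805214, 0.22592844]), 'ee_rot': array([ 3.60155421e-01,  3.12087157e+00, -2.49093613e-03]), 'force': array([ 0.21201451, -0.57875646,  0.44773714]), 'ft_torque': array([-0.03592086, -0.03044137,  0.00882675]), 'gripper_force': 0.0, 'width': 1.0046357036003681}
top steel_eye 0.86 [199. 268.] [0.383 0.376 0.142]
top steel_eye 0.86 [153. 215.] [0.52  0.502 0.142]
top steel_eye 0.85 [225. 222.] [0.5   0.31  0.142]
top brass_eye 0.9 [456. 210.] [ 0.527 -0.29   0.142]
top stand 0.82 [359. 202.] [ 0.575 -0.051  0.   ]
top jar 0.73 [229. 168.] [0.684 0.34  0.   ]
side steel_eye 0.96 [276. 154.] [0.481 0.301 0.142]
side steel_eye 0.78 [243. 158.] [0.379 0.305 0.142]
side steel_eye 0.69 [273. 105.] [0.528 0.604 0.142]
side brass_eye 0.85 [345. 294.] [ 0.527 -0.279  0.142]
side stand 0.95 [339. 260.] [ 0.586 -0.051  0.   ]
side branch_tip 0.69 [356. 239.] [ 0.584 -0.171  0.202]
side jar 0.9 [330. 173.] [0.671 0.345 0.   ]
```

View pics/top1.png

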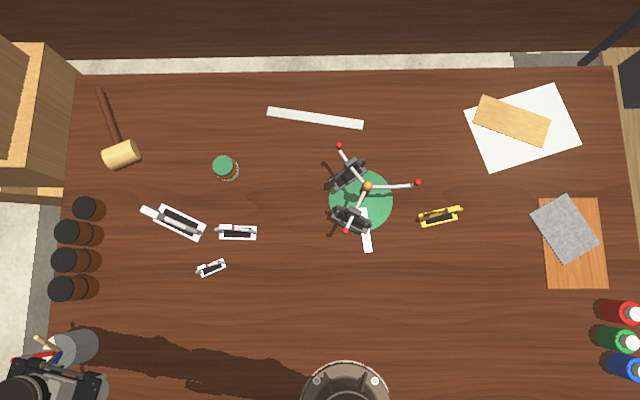

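View pics/side1.png

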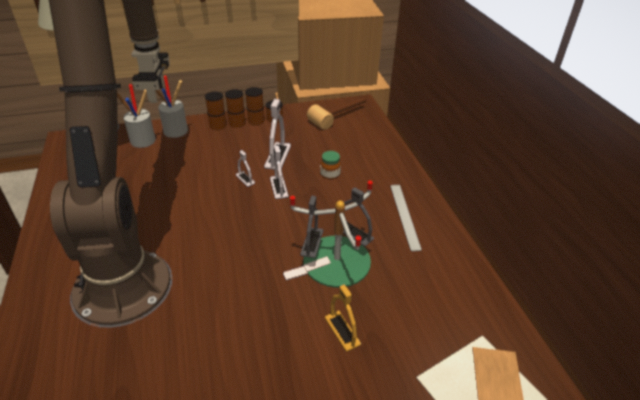

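The top view shows three steel stirrups on the left: large at (175,220), middle at (237,232) and small at (211,268). The middle one is the target. The bare branch's cap is at (418,182), the white tongue ends at (368,252), and the brass stirrup is at (440,215). I'll measure these next.

```bash
python3 - <<'E'
from h import *
im=cv2.imread("pics/top1.png").astype(int);sd=cv2.imread("pics/side1.png").astype(int)
S=np.array([640,400])
def cen(img,c,r,w,f):
    y,x=np.mgrid[:400,:640];m=f(img[...,2],img[...,1],img[...,0])&(abs(x-c)<w)&(abs(y-r)<w)
    return np.array([x[m].mean()+.5,y[m].mean()+.5]),m
red=lambda r,g,b:(r>120)&(g<70)&(b<70)
t,_=cen(im,418,182,8,red);print("tip px",t)
T=atz("top",t/S,.202)
for c,r in((292,199),(358,239),(369,184)):
    p,_=cen(sd,c,r,8,red);print("side",p,atz("side",p/S,.202), tri([ray("top",t/S),ray("side",p/S)]))
print("tip",T)
for c,r in((339,145),(347,231)):
    p,_=cen(im,c,r,8,red);print("other",atz("top",p/S,.202))
wh=lambda r,g,b:(r>170)&(g>170)&(b>160)
_,m=cen(im,367,233,22,wh);ys,xs=np.nonzero(m)
P=np.array([atz("top",(x+.5,y+.5)/S,0.004)[:2] for x,y in zip(xs,ys)])
l=cv2.fitLine(P.astype(np.float32),cv2.DIST_L2,0,.01,.01).ravel();print("stripe",l,len(P),P.min(0))
g=lambda r,g,b:(g>r+30)&(g>b+15)
_,m=cen(im,361,200,36,g);c=np.argwhere(m)[:,::-1].astype(np.float32)
(cc,rr)=cv2.minEnclosingCircle(c);print("disc",cc,rr,atz("top",np.array(cc)/S,0.01))
k=lambda r,g,b:(r>150)&(g>100)&(b<90)
p,_=cen(im,368,186,7,k);q,_=cen(sd,340,205,7,k);print("knob",tri([ray("top",p/S),ray("side",q/S)]))
for a,b in(((225,222),(276,154)),((456,210),(345,294)),):
    print(tri([ray("top",np.array(a)/S),ray("side",np.array(b)/S)]))
# middle tread
_,m=cen(im,237,232,22,wh);P=np.array([atz("top",(x+.5,y+.5)/S,0.01)[:2] for y,x in np.argwhere(m)],np.float32)
print("tread",cv2.minAreaRect(P))
cv2.imwrite("pics/crop.png",cv2.resize(im[140:280,130:270].astype(np.uint8),None,fx=4,fy=4,interpolation=2))
E
```

```text
tip px [417.38888889 182.61111111]
side [292.53030303 197.68181818] [0.47066083 0.01378688 0.202     ] [ 0.49546374 -0.1428602   0.34968988]
side [358.18965517 238.39655172] [ 0.59015899 -0.17045308  0.202     ] [ 0.58652794 -0.17860672  0.21066546]
side [370.  182.5] [0.68891244 0.02593584 0.202     ] [ 0.58346584 -0.15290383  0.35186239]
tip [ 0.58813864 -0.18055122  0.202     ]
other [0.68567477 0.01442175 0.202     ]
other [0.46717664 0.0035522  0.202     ]
stripe [ 0.94529957  0.32620358  0.47745132 -0.06331573] 271 [ 0.42658448 -0.08703533]
disc (360.23077392578125, 200.15383911132812) 32.039737701416016 [ 0.57972506 -0.05464174  0.01      ]
knob [ 0.57871738 -0.05455307  0.215483  ]
[0.49245172 0.3145407  0.13304301]
[ 0.5248974  -0.28640393  0.1540271 ]
tread ((0.4882892370223999, 0.3096088767051697), (0.1182924211025238, 0.04406411945819855), 89.61772918701172)
```

View pics/crop.png

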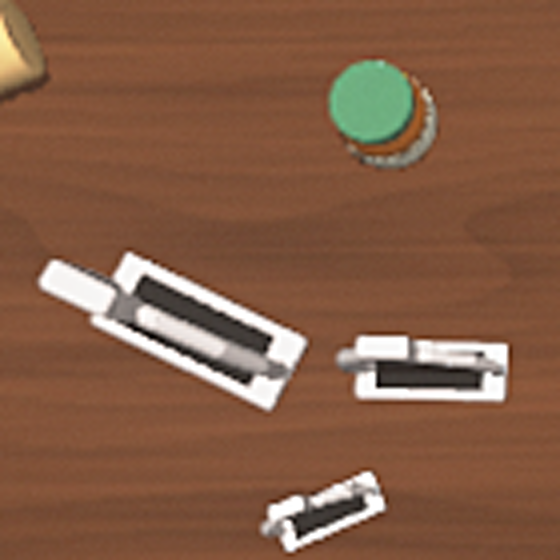

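```bash
cat >> h.py <<'E'
import json
from scipy.spatial.transform import Rotation as Rn
def pose():
    s=arm.observe();R=Rn.from_rotvec(s["ee_rot"]).as_matrix()
    return np.array([*s["position"],np.degrees(np.arctan2(R[1,1],R[0,1]))])
def plan(wps,step=.042,deg=7.5,cur=None):
    """rows (tool down) through absolute way points x,y,z,yaw(deg of tool y)"""
    cur=pose() if cur is None else np.array(cur,float);rows=[]
    for w in wps:
        w=np.array(w,float);n=max(1,int(np.ceil(max(np.linalg.norm(w[:3]-cur[:3])/step,abs(w[3]-cur[3])/deg))))
        a=cur.copy()
        for i in range(n):
            g=a+(w-a)*(i+1)/n;d=g-cur;y=np.radians(cur[3])
            ty=np.array([np.cos(y),np.sin(y)]);tx=np.array([-ty[1],ty[0]])*-1  # placeholder sign fixed below
            tx=np.array([ty[1]*-1,ty[0]])  # x = y x z, z=(0,0,-1): (-ty1, ty0)
            r=dict(tx=round(float(d[:2]@tx),3),ty=round(float(d[:2]@ty),3),tz=round(-float(d[2]),3),twist=round(float(-d[3]/90),3))
            cur=cur+[*(r["tx"]*tx+r["ty"]*ty),-r["tz"],-90*r["twist"]];rows.append(r)
    for i in range(0,len(rows),12): print(json.dumps([{k:v for k,v in r.items() if v} for r in rows[i:i+12]]))
    print("end",np.round(cur,3))
E
sed -i '/placeholder/d' h.py
python3 - <<'E'
from h import *
im=cv2.imread("pics/top1.png").astype(int);S=np.array([640,400])
for px in((368,251),(366,240),(364,228)):
    p=atz("top",np.array(px)/S,.004)[:2];d=p-[.58,-.0546];print(p,np.degrees(np.arctan2(d[1],d[0])),np.hypot(*d))
for r in range(206,256,4): 
    w=np.nonzero((im[r,345:390]>160).all(1))[0]+345;print(r,w.min() if len(w) else 0,w.max() if len(w) else 0)
R=Rn.from_rotvec(arm.observe()["ee_rot"]).as_matrix();print(R.round(3))
plan([(.142,.608,.30,76.8),(.587,-.18,.30,4)])
E
```

```text
[ 0.4309396  -0.07390849] -172.6193070077793 0.15030575258479892
[ 0.46277953 -0.06900166] -172.99576492156314 0.11810185239737779
[ 0.49787731 -0.06412305] -173.38545371843475 0.08267299808281392
206 356 358
210 359 366
214 361 367
218 350 367
222 348 351
226 346 349
230 367 369
234 361 369
238 362 370
242 363 371
246 363 371
250 364 372
254 0 0
[[-0.974  0.228 -0.   ]
 [ 0.228  0.974  0.   ]
 [ 0.     0.    -1.   ]]Traceback (most recent call last):
  File "<stdin>", line 8, in <module>
  File "h.py", line 35, in plan
    tx=np.array([ty[1]*-1,ty[0]])  # x = y x z, z=(0,0,-1): (-ty1, ty0)
                 ^^
NameError: name 'ty' is not defined. Did you mean: 'y'?
```

```bash
sed -i 's/^            tx=np.array(\[ty\[1\].*/            ty=np.array([np.cos(y),np.sin(y)]);tx=np.array([-ty[1],ty[0]])/' h.py
python3 - <<'E'
from h import *
plan([(.142,.608,.30,76.8),(.587,-.18,.30,4)])
E
```

```text
[{"tz": -0.037}, {"ty": -0.001, "tz": -0.036}, {"tx": -0.028, "ty": -0.03, "twist": 0.037}, {"tx": -0.029, "ty": -0.029, "twist": 0.037}, {"tx": -0.032, "ty": -0.027, "twist": 0.036}, {"tx": -0.032, "ty": -0.025, "twist": 0.037}, {"tx": -0.034, "ty": -0.023, "twist": 0.037}, {"tx": -0.035, "ty": -0.021, "twist": 0.037}, {"tx": -0.037, "ty": -0.019, "twist": 0.036}, {"tx": -0.037, "ty": -0.017, "twist": 0.037}, {"tx": -0.039, "ty": -0.014, "twist": 0.037}, {"tx": -0.039, "ty": -0.013, "twist": 0.037}]
[{"tx": -0.04, "ty": -0.01, "twist": 0.037}, {"tx": -0.04, "ty": -0.008, "twist": 0.036}, {"tx": -0.041, "ty": -0.005, "twist": 0.037}, {"tx": -0.041, "ty": -0.003, "twist": 0.037}, {"tx": -0.041, "ty": -0.001, "twist": 0.037}, {"tx": -0.041, "ty": 0.002, "twist": 0.037}, {"tx": -0.041, "ty": 0.004, "twist": 0.036}, {"tx": -0.041, "ty": 0.006, "twist": 0.037}, {"tx": -0.04, "ty": 0.009, "twist": 0.037}, {"tx": -0.04, "ty": 0.011, "twist": 0.037}, {"tx": -0.038, "ty": 0.013, "twist": 0.036}, {"tx": -0.039, "ty": 0.016, "twist": 0.037}]
end [ 0.587 -0.18   0.3    4.02 ]
```

{"api": "move_arm", "payload": {
  "motion": [
    {"tz": -0.037},
    {"ty": -0.001,"tz": -0.036},
    {"tx": -0.028,"ty": -0.03,"twist": 0.037},
    {"tx": -0.029,"ty": -0.029,"twist": 0.037},
    {"tx": -0.032,"ty": -0.027,"twist": 0.036},
    {"tx": -0.032,"ty": -0.025,"twist": 0.037},
    {"tx": -0.034,"ty": -0.023,"twist": 0.037},
    {"tx": -0.035,"ty": -0.021,"twist": 0.037},
    {"tx": -0.037,"ty": -0.019,"twist": 0.036},
    {"tx": -0.037,"ty": -0.017,"twist": 0.037},
    {"tx": -0.039,"ty": -0.014,"twist": 0.037},
    {"tx": -0.039,"ty": -0.013,"twist": 0.037}
  ],
  "gripper": 0,
  "squeeze": 6
}}

```text
invalid input
```

{"api": "move_arm", "payload": {
  "motion": [
    {"tx": -0.04,"ty": -0.01,"twist": 0.037},
    {"tx": -0.04,"ty": -0.008,"twist": 0.036},
    {"tx": -0.041,"ty": -0.005,"twist": 0.037},
    {"tx": -0.041,"ty": -0.003,"twist": 0.037},
    {"tx": -0.041,"ty": -0.001,"twist": 0.037},
    {"tx": -0.041,"ty": 0.002,"twist": 0.037},
    {"tx": -0.041,"ty": 0.004,"twist": 0.036},
    {"tx": -0.041,"ty": 0.006,"twist": 0.037},
    {"tx": -0.04,"ty": 0.009,"twist": 0.037},
    {"tx": -0.04,"ty": 0.011,"twist": 0.037},
    {"tx": -0.038,"ty": 0.013,"twist": 0.036},
    {"tx": -0.039,"ty": 0.016,"twist": 0.037}
  ]
}}

```text
invalid input
```

```bash
python3 - <<'E'
from h import *
print(pose(),arm.observe()["joints"].round(2))
im=save("wrist","w1")
for d in arm.place_of("wrist","branch_tip")[:3]: print(d["conf"],np.array(d["point"])*[640,400],atz("wrist",d["point"],.202))
for d in arm.place_of("wrist","stand")[:2]: print(d["conf"],np.array(d["point"])*[640,400],atz("wrist",d["point"],0))
E
```

```text
[ 0.14237349  0.60856311  0.22674272 76.83026616] [-1.44  0.43  0.02  1.57 -0.01  1.13 -0.08]
```

View pics/w1.png

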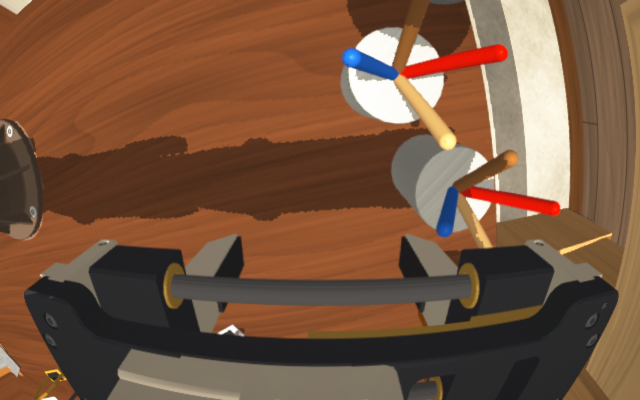

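The arm has not moved: both moves were refused, and the wrist picture still shows the start pose. The rows probably need all four keys.

{"api": "move_arm", "payload": {
  "motion": [
    {"tx": 0,"ty": 0,"tz": -0.037,"twist": 0},
    {"tx": 0,"ty": -0.001,"tz": -0.036,"twist": 0},
    {"tx": -0.028,"ty": -0.03,"tz": 0,"twist": 0.037},
    {"tx": -0.029,"ty": -0.029,"tz": 0,"twist": 0.037},
    {"tx": -0.032,"ty": -0.027,"tz": 0,"twist": 0.036},
    {"tx": -0.032,"ty": -0.025,"tz": 0,"twist": 0.037},
    {"tx": -0.034,"ty": -0.023,"tz": 0,"twist": 0.037},
    {"tx": -0.035,"ty": -0.021,"tz": 0,"twist": 0.037},
    {"tx": -0.037,"ty": -0.019,"tz": 0,"twist": 0.036},
    {"tx": -0.037,"ty": -0.017,"tz": 0,"twist": 0.037},
    {"tx": -0.039,"ty": -0.014,"tz": 0,"twist": 0.037},
    {"tx": -0.039,"ty": -0.013,"tz": 0,"twist": 0.037}
  ],
  "gripper": 0,
  "squeeze": 6
}}

```text
clock: 1.95
position: [0.3448, 0.2478, 0.3]
ee_rot: [1.238, 2.887, 0.002]
force: [-0.0, 0.4, -0.7]
width: 0.498
gripper_force: 0.0
```

{"api": "move_arm", "payload": {
  "motion": [
    {"tx": -0.04,"ty": -0.01,"tz": 0,"twist": 0.037},
    {"tx": -0.04,"ty": -0.008,"tz": 0,"twist": 0.036},
    {"tx": -0.041,"ty": -0.005,"tz": 0,"twist": 0.037},
    {"tx": -0.041,"ty": -0.003,"tz": 0,"twist": 0.037},
    {"tx": -0.041,"ty": -0.001,"tz": 0,"twist": 0.037},
    {"tx": -0.041,"ty": 0.002,"tz": 0,"twist": 0.037},
    {"tx": -0.041,"ty": 0.004,"tz": 0,"twist": 0.036},
    {"tx": -0.041,"ty": 0.006,"tz": 0,"twist": 0.037},
    {"tx": -0.04,"ty": 0.009,"tz": 0,"twist": 0.037},
    {"tx": -0.04,"ty": 0.011,"tz": 0,"twist": 0.037},
    {"tx": -0.038,"ty": 0.013,"tz": 0,"twist": 0.036},
    {"tx": -0.039,"ty": 0.016,"tz": 0,"twist": 0.037}
  ]
}}

```text
clock: 3.15
position: [0.5883, -0.1815, 0.2997]
ee_rot: [-2.144, -2.297, -0.001]
force: [0.7, 0.4, 0.0]
width: 0.497
gripper_force: 0.0
```

```bash
sed -i 's/\[{k:v for k,v in r.items() if v} for r in rows\[i:i+12\]\]/rows[i:i+12]/' h.py; python3 - <<'E'
from h import *
print(pose(),arm.observe()["joints"].round(2))
im=save("wrist","w2")
for d in arm.place_of("wrist","branch_tip")[:3]: print(d["conf"],np.array(d["point"])*[640,400],atz("wrist",d["point"],.202))
for d in arm.place_of("wrist","stand")[:2]: print(d["conf"],np.array(d["point"])*[640,400],atz("wrist",d["point"],0))
E
```

```text
[ 0.58831067 -0.18150132  0.29972615  3.94165637] [-0.3   0.43  0.77  1.53 -0.31  1.3   0.58]
0.84 [320.32 197.68] [ 0.58762862 -0.1828718   0.202     ]
0.6 [320.384  75.08 ] [ 0.57849465 -0.05834226  0.        ]
```

View pics/w2.png

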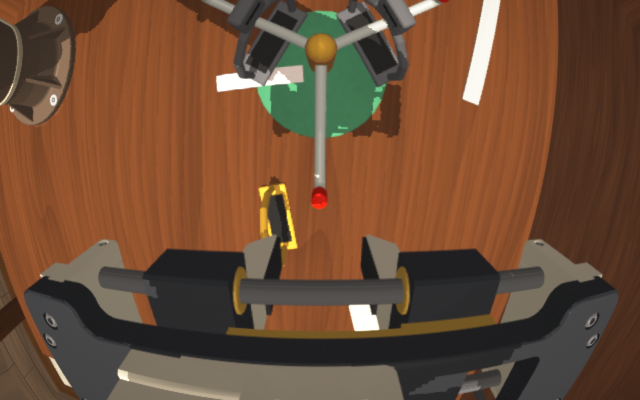

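The cap at (320,198) measures (0.588,-0.183), which agrees with the top view. Next I'll descend, pinch it and swing.

{"api": "move_arm", "payload": {
  "motion": [
    {"tx": 0,"ty": -0.001,"tz": 0.04,"twist": 0},
    {"tx": 0,"ty": 0,"tz": 0.04,"twist": 0},
    {"tx": 0,"ty": 0,"tz": 0.036,"twist": 0},
    {"tx": 0,"ty": 0,"tz": 0,"twist": 0}
  ]
}}

```text
clock: 3.7
position: [0.5837, -0.1776, 0.1796]
ee_rot: [-2.135, -2.295, 0.005]
force: [0.2, 0.1, -0.2]
width: 0.502
gripper_force: 0.0
```

{"api": "move_arm", "payload": {
  "motion": [
    {"tx": 0,"ty": 0,"tz": 0,"twist": 0},
    {"tx": 0,"ty": 0,"tz": 0,"twist": 0},
    {"tx": 0,"ty": 0,"tz": 0,"twist": 0},
    {"tx": 0,"ty": 0,"tz": 0,"twist": 0},
    {"tx": 0,"ty": 0,"tz": 0,"twist": 0}
  ],
  "gripper": 1,
  "squeeze": 8
}}

```text
clock: 4.2
position: [0.587, -0.1806, 0.1847]
ee_rot: [2.141, 2.297, 0.002]
force: [-1.9, 1.0, 5.4]
width: 0.15
gripper_force: 8.0
```

```bash
python3 - <<'E'
from h import *
p=pose();print(p)
C=np.array([.5795,-.0565]);d=p[:2]-C;r=np.hypot(*d);a0=np.degrees(np.arctan2(d[1],d[0]))%360;print(r,a0)
plan([(*(C+r*np.array([np.cos(np.radians(a)),np.sin(np.radians(a))])),p[2],p[3]+a-a0) for a in np.linspace(a0,187.5,15)[1:]])
E
```

```text
[ 0.58699319 -0.18061559  0.1847236   4.02341453]
0.12434157196798412 273.4549041233387
[{"tx": 0.001, "ty": -0.013, "tz": -0.0, "twist": 0.068}, {"tx": 0.001, "ty": -0.014, "tz": -0.0, "twist": 0.068}, {"tx": 0.001, "ty": -0.013, "tz": -0.0, "twist": 0.069}, {"tx": 0.0, "ty": -0.013, "tz": -0.0, "twist": 0.068}, {"tx": 0.001, "ty": -0.013, "tz": -0.0, "twist": 0.068}, {"tx": 0.001, "ty": -0.014, "tz": -0.0, "twist": 0.068}, {"tx": 0.001, "ty": -0.013, "tz": -0.0, "twist": 0.069}, {"tx": 0.001, "ty": -0.013, "tz": -0.0, "twist": 0.068}, {"tx": 0.001, "ty": -0.014, "tz": -0.0, "twist": 0.068}, {"tx": 0.0, "ty": -0.013, "tz": -0.0, "twist": 0.068}, {"tx": 0.001, "ty": -0.013, "tz": -0.0, "twist": 0.068}, {"tx": 0.001, "ty": -0.013, "tz": -0.0, "twist": 0.069}]
[{"tx": 0.001, "ty": -0.014, "tz": -0.0, "twist": 0.068}, {"tx": 0.001, "ty": -0.013, "tz": -0.0, "twist": 0.068}]
end [ 4.5600e-01 -7.3000e-02  1.8500e-01 -8.1927e+01]
```

{"api": "move_arm", "payload": {
  "motion": [
    {"tx": 0.001,"ty": -0.013,"tz": 0,"twist": 0.068},
    {"tx": 0.001,"ty": -0.014,"tz": 0,"twist": 0.068},
    {"tx": 0.001,"ty": -0.013,"tz": 0,"twist": 0.069},
    {"tx": 0.0,"ty": -0.013,"tz": 0,"twist": 0.068},
    {"tx": 0.001,"ty": -0.013,"tz": 0,"twist": 0.068},
    {"tx": 0.001,"ty": -0.014,"tz": 0,"twist": 0.068},
    {"tx": 0.001,"ty": -0.013,"tz": 0,"twist": 0.069},
    {"tx": 0.001,"ty": -0.013,"tz": 0,"twist": 0.068},
    {"tx": 0.001,"ty": -0.014,"tz": 0,"twist": 0.068},
    {"tx": 0.0,"ty": -0.013,"tz": 0,"twist": 0.068}
  ]
}}

```text
clock: 5.2
position: [0.4731, -0.1232, 0.1847]
ee_rot: [3.017, 0.874, 0.002]
force: [1.2, -0.0, 5.7]
width: 0.14
gripper_force: 8.0
```

{"api": "move_arm", "payload": {
  "motion": [
    {"tx": 0.001,"ty": -0.013,"tz": 0,"twist": 0.068},
    {"tx": 0.001,"ty": -0.013,"tz": 0,"twist": 0.069},
    {"tx": 0.001,"ty": -0.014,"tz": 0,"twist": 0.068},
    {"tx": 0.001,"ty": -0.013,"tz": 0,"twist": 0.068},
    {"tx": 0,"ty": 0,"tz": 0,"twist": 0},
    {"tx": 0,"ty": 0,"tz": 0,"twist": 0},
    {"tx": 0,"ty": 0,"tz": 0,"twist": 0},
    {"tx": 0,"ty": 0,"tz": 0,"twist": 0}
  ]
}}

```text
clock: 6.0
position: [0.4549, -0.0726, 0.1838]
ee_rot: [-3.133, -0.221, 0.003]
force: [-5.2, -0.0, 5.4]
width: 0.152
gripper_force: 8.0
```

{"api": "move_arm", "payload": {
  "motion": [
    {"tx": 0,"ty": 0,"tz": 0,"twist": 0},
    {"tx": 0,"ty": 0,"tz": 0,"twist": 0},
    {"tx": 0,"ty": 0,"tz": 0,"twist": 0},
    {"tx": 0,"ty": 0,"tz": 0,"twist": 0},
    {"tx": 0,"ty": 0,"tz": -0.04,"twist": 0},
    {"tx": 0,"ty": 0,"tz": -0.04,"twist": 0},
    {"tx": 0,"ty": 0,"tz": -0.035,"twist": 0},
    {"tx": 0,"ty": 0,"tz": 0,"twist": 0}
  ],
  "gripper": 0
}}

```text
clock: 6.8
position: [0.4582, -0.0737, 0.3025]
ee_rot: [-3.133, -0.22, -0.011]
force: [0.7, -0.0, 0.4]
width: 0.5
gripper_force: 0.0
```

```bash
python3 - <<'E'
from h import *
print(pose(),arm.observe()["joints"].round(2))
im=save("wrist","w3")
for d in arm.place_of("wrist","branch_tip")[:3]: print(d["conf"],np.array(d["point"])*[640,400],atz("wrist",d["point"],.202))
for d in arm.place_of("wrist","stand")[:2]: print(d["conf"],np.array(d["point"])*[640,400],atz("wrist",d["point"],0))
plan([(.487,.312,.285,-90)])
E
```

```text
[ 4.58243227e-01 -7.36786102e-02  3.02543481e-01 -8.19507446e+01] [-1.04  0.17  1.29  1.89 -0.18  1.2  -1.12]
0.59 [321.088 206.68 ] [ 0.45114132 -0.0718084   0.202     ]
0.91 [316.8  79. ] [ 0.5727186  -0.04800408  0.        ]
[{"tx": 0.009, "ty": -0.038, "tz": 0.001, "twist": 0.009}, {"tx": 0.008, "ty": -0.037, "tz": 0.002, "twist": 0.009}, {"tx": 0.007, "ty": -0.038, "tz": 0.001, "twist": 0.009}, {"tx": 0.007, "ty": -0.038, "tz": 0.001, "twist": 0.009}, {"tx": 0.006, "ty": -0.038, "tz": 0.002, "twist": 0.009}, {"tx": 0.006, "ty": -0.038, "tz": 0.001, "twist": 0.009}, {"tx": 0.005, "ty": -0.038, "tz": 0.001, "twist": 0.009}, {"tx": 0.005, "ty": -0.039, "tz": 0.002, "twist": 0.009}, {"tx": 0.004, "ty": -0.038, "tz": 0.001, "twist": 0.009}, {"tx": 0.004, "ty": -0.038, "tz": 0.001, "twist": 0.009}]
end [  0.487   0.312   0.285 -89.988]
```

View pics/w3.png

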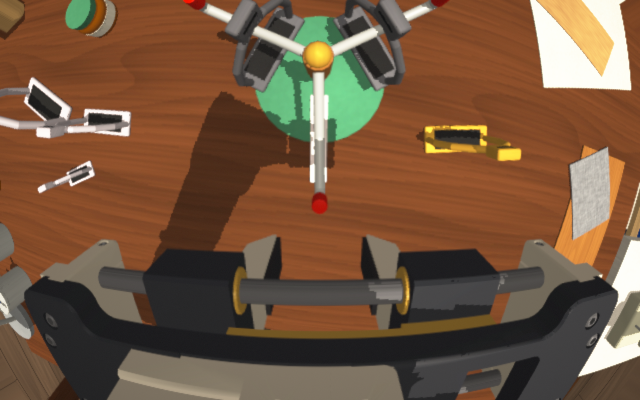

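The branch lies over the stripe: cap at (320,205), stripe beneath it. Joint 3 is close to its limit, so I'll grip the eye across x (yaw 0) and watch the joints on the way over.

```bash
python3 - <<'E'
from h import *
plan([(.487,.312,.30,0)])
E
```

```text
[{"tx": 0.008, "ty": -0.034, "tz": -0.0, "twist": -0.083}, {"tx": 0.012, "ty": -0.033, "tz": -0.0, "twist": -0.082}, {"tx": 0.016, "ty": -0.031, "tz": -0.0, "twist": -0.083}, {"tx": 0.02, "ty": -0.029, "tz": -0.001, "twist": -0.083}, {"tx": 0.024, "ty": -0.026, "tz": 0.0, "twist": -0.083}, {"tx": 0.027, "ty": -0.022, "tz": 0.0, "twist": -0.082}, {"tx": 0.029, "ty": -0.019, "tz": -0.0, "twist": -0.083}, {"tx": 0.032, "ty": -0.015, "tz": -0.0, "twist": -0.083}, {"tx": 0.033, "ty": -0.01, "tz": -0.0, "twist": -0.082}, {"tx": 0.035, "ty": -0.007, "tz": -0.001, "twist": -0.083}, {"tx": 0.035, "ty": -0.001, "tz": 0.0, "twist": -0.083}]
end [0.487 0.312 0.3   0.012]
```

{"api": "move_arm", "payload": {
  "motion": [
    {"tx": 0.008,"ty": -0.034,"tz": 0,"twist": -0.083},
    {"tx": 0.012,"ty": -0.033,"tz": 0,"twist": -0.082},
    {"tx": 0.016,"ty": -0.031,"tz": 0,"twist": -0.083}
  ],
  "gripper": 0
}}

```text
clock: 7.25
position: [0.4636, 0.0331, 0.2975]
ee_rot: [3.03, 0.83, -0.003]
force: [-0.5, -1.2, -0.2]
width: 0.502
gripper_force: 0.0
```

```bash
python3 -c "
from h import *
print(pose(),arm.observe()['joints'].round(2))"
```

```text
[ 4.63598034e-01  3.31042647e-02  2.97487364e-01 -5.93598379e+01] [-1.18  0.16  1.17  1.89 -0.15  1.2  -1.  ]
```

j3 is decreasing, so I'll continue.

{"api": "move_arm", "payload": {
  "motion": [
    {"tx": 0.02,"ty": -0.029,"tz": 0,"twist": -0.083},
    {"tx": 0.024,"ty": -0.026,"tz": 0.0,"twist": -0.083},
    {"tx": 0.027,"ty": -0.022,"tz": 0.0,"twist": -0.082},
    {"tx": 0.029,"ty": -0.019,"tz": 0,"twist": -0.083},
    {"tx": 0.032,"ty": -0.015,"tz": 0,"twist": -0.083},
    {"tx": 0.033,"ty": -0.01,"tz": 0,"twist": -0.082},
    {"tx": 0.035,"ty": -0.007,"tz": 0,"twist": -0.083},
    {"tx": 0.035,"ty": -0.001,"tz": 0.0,"twist": -0.083},
    {"tx": 0,"ty": 0,"tz": 0,"twist": 0}
  ]
}}

```text
clock: 8.15
position: [0.4862, 0.3168, 0.2957]
ee_rot: [-2.209, -2.232, 0.006]
force: [0.1, 0.4, 0.2]
width: 0.498
gripper_force: 0.0
```

```bash
python3 - <<'E'
from h import *
print(pose(),arm.observe()["joints"].round(2))
im=save("wrist","w4")
for d in arm.place_of("wrist","steel_eye")[:4]: print(d["conf"],np.array(d["point"])*[640,400],atz("wrist",d["point"],.142))
for d in arm.regions_of("wrist","steel_eye")[:4]:
    p=np.argwhere(d["region"]);print("reg",d["conf"],p.min(0),p.max(0))
E
```

```text
[0.48624791 0.31683775 0.29565284 0.58269611] [-1.23  0.37  0.79  1.62 -0.27  1.27 -0.38]
0.92 [319.424 188.2  ] [0.48559611 0.30732487 0.142     ]
0.9 [232.512 120.2  ] [0.39676066 0.38011705 0.142     ]
0.86 [360.128   5.4  ] [0.52637085 0.49770245 0.142     ]
reg 0.87 [128 306] [214 336]
reg 0.86 [ 90 227] [145 270]
reg 0.68 [  0 303] [102 384]
```

View pics/w4.png

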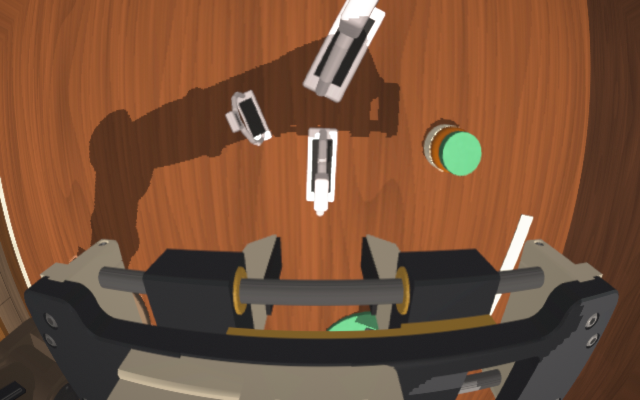

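```bash
python3 - <<'E'
from h import *
S=np.array([640,400])
im=cv2.imread("pics/w4.png")
for r in (180,184,188,197,213): print(r,im[r,321],atz("wrist",np.array([320.5,r])/S,.158))
for r in (128,202): print(atz("wrist",np.array([322,r])/S,.01))
print([int(im[r,321].mean()) for r in range(170,220,2)])
print([int(im[198,c].mean()) for c in range(306,336)], atz("wrist",np.array([313,198])/S,.158),atz("wrist",np.array([328,198])/S,.158))
E
```

```text
180 [251 252 254] [0.48723583 0.31901293 0.158     ]
184 [255 255 255] [0.48722224 0.31493549 0.158     ]
188 [255 255 255] [0.48720852 0.31083002 0.158     ]
197 [255 255 255] [0.48717711 0.30148146 0.158     ]
213 [244 248 252] [0.48711924 0.28442753 0.158     ]
[0.4889992  0.35852815 0.01      ]
[0.4887597 0.2475956 0.01     ]
[183, 164, 132, 132, 166, 252, 255, 255, 255, 255, 255, 255, 255, 255, 255, 255, 255, 255, 255, 255, 254, 248, 245, 132, 103]
[216, 254, 255, 255, 255, 255, 255, 255, 250, 253, 255, 255, 255, 255, 255, 255, 255, 255, 255, 255, 254, 253, 254, 255, 255, 255, 255, 251, 164, 109] [0.4796591  0.30045017 0.158     ] [0.49468676 0.30041535 0.158     ]
```

{"api": "move_arm", "payload": {
  "motion": [
    {"tx": -0.01,"ty": 0.001,"tz": 0.035,"twist": 0},
    {"tx": 0,"ty": 0,"tz": 0.04,"twist": 0},
    {"tx": 0,"ty": 0,"tz": 0,"twist": 0},
    {"tx": 0,"ty": 0,"tz": 0,"twist": 0}
  ]
}}

```text
clock: 8.7
position: [0.4889, 0.3004, 0.2241]
ee_rot: [2.224, 2.218, -0.002]
force: [0.6, -0.4, 0.6]
width: 0.5
gripper_force: 0.0
```

```bash
python3 -c "
from h import *
print(pose())
plan([(.4872,.304,.129,0)],step=.035)"
```

```text
[ 0.4888911   0.30044475  0.22411992 -0.16239344]
[{"tx": 0.001, "ty": -0.001, "tz": 0.032, "twist": -0.001}, {"tx": 0.001, "ty": -0.0, "tz": 0.031, "twist": -0.0}, {"tx": 0.002, "ty": -0.001, "tz": 0.032, "twist": -0.001}]
end [0.487 0.304 0.129 0.018]
```

{"api": "move_arm", "payload": {
  "motion": [
    {"tx": 0.001,"ty": -0.001,"tz": 0.032,"twist": 0},
    {"tx": 0.001,"ty": 0,"tz": 0.031,"twist": 0},
    {"tx": 0,"ty": 0,"tz": 0.031,"twist": 0},
    {"tx": 0,"ty": 0,"tz": 0,"twist": 0},
    {"tx": 0,"ty": 0,"tz": 0,"twist": 0}
  ]
}}

```text
clock: 9.2
position: [0.489, 0.3038, 0.1317]
ee_rot: [2.222, 2.22, 0.003]
force: [0.6, -0.4, 1.0]
width: 0.5
gripper_force: 0.0
```

{"api": "move_arm", "payload": {
  "motion": [
    {"tx": 0,"ty": 0,"tz": 0,"twist": 0},
    {"tx": 0,"ty": 0,"tz": 0,"twist": 0},
    {"tx": 0,"ty": 0,"tz": 0,"twist": 0},
    {"tx": 0,"ty": 0,"tz": 0,"twist": 0},
    {"tx": 0,"ty": 0,"tz": 0,"twist": 0},
    {"tx": 0,"ty": 0,"tz": 0,"twist": 0}
  ],
  "gripper": 1,
  "squeeze": 30
}}

```text
clock: 9.8
position: [0.488, 0.3037, 0.13]
ee_rot: [-2.222, -2.221, -0.0]
force: [-0.9, -0.4, 3.6]
width: 0.15
gripper_force: 30.0
```

```bash
python3 -c "
from h import *
plan([(.488,.304,.265,0),(.40,.10,.262,5),(.393,-.081,.245,7.6)],step=.038)"
```

```text
[{"tx": 0.0, "ty": 0.0, "tz": -0.034, "twist": -0.0}, {"tx": 0.0, "ty": 0.0, "tz": -0.034, "twist": -0.0}, {"tx": 0.0, "ty": 0.0, "tz": -0.033, "twist": -0.0}, {"tx": 0.0, "ty": 0.0, "tz": -0.034, "twist": -0.0}, {"tx": -0.034, "ty": -0.015, "tz": 0.0, "twist": -0.009}, {"tx": -0.034, "ty": -0.015, "tz": 0.001, "twist": -0.01}, {"tx": -0.033, "ty": -0.015, "tz": 0.0, "twist": -0.009}, {"tx": -0.033, "ty": -0.017, "tz": 0.001, "twist": -0.009}, {"tx": -0.034, "ty": -0.016, "tz": 0.0, "twist": -0.01}, {"tx": -0.032, "ty": -0.017, "tz": 0.001, "twist": -0.009}, {"tx": -0.036, "ty": -0.005, "tz": 0.003, "twist": -0.006}, {"tx": -0.036, "ty": -0.005, "tz": 0.004, "twist": -0.006}]
[{"tx": -0.036, "ty": -0.005, "tz": 0.003, "twist": -0.005}, {"tx": -0.036, "ty": -0.005, "tz": 0.004, "twist": -0.006}, {"tx": -0.036, "ty": -0.006, "tz": 0.003, "twist": -0.006}]
end [ 0.393 -0.081  0.245  7.622]
```

{"api": "move_arm", "payload": {
  "motion": [
    {"tx": 0.0,"ty": 0.0,"tz": -0.034,"twist": 0},
    {"tx": 0.0,"ty": 0.0,"tz": -0.034,"twist": 0},
    {"tx": 0.0,"ty": 0.0,"tz": -0.033,"twist": 0},
    {"tx": 0.0,"ty": 0.0,"tz": -0.034,"twist": 0},
    {"tx": -0.034,"ty": -0.015,"tz": 0.0,"twist": -0.009},
    {"tx": -0.034,"ty": -0.015,"tz": 0.001,"twist": -0.01},
    {"tx": -0.033,"ty": -0.015,"tz": 0.0,"twist": -0.009},
    {"tx": -0.033,"ty": -0.017,"tz": 0.001,"twist": -0.009},
    {"tx": -0.034,"ty": -0.016,"tz": 0.0,"twist": -0.01},
    {"tx": -0.032,"ty": -0.017,"tz": 0.001,"twist": -0.009}
  ]
}}

```text
clock: 10.8
position: [0.399, 0.0985, 0.2612]
ee_rot: [-2.122, -2.316, 0.001]
force: [0.1, 0.9, -2.8]
width: 0.15
gripper_force: 30.0
```

```bash
python3 -c "
from h import *
print(pose(),arm.observe()['joints'].round(2),arm.observe()['width'])"
```

```text
[0.39902815 0.09851203 0.26120397 5.02956771] [-1.21  0.01  0.87  2.05 -0.01  1.09 -0.24] 0.14958289194132554
```

{"api": "move_arm", "payload": {
  "motion": [
    {"tx": -0.036,"ty": -0.005,"tz": 0.003,"twist": -0.006},
    {"tx": -0.036,"ty": -0.005,"tz": 0.004,"twist": -0.006},
    {"tx": -0.036,"ty": -0.005,"tz": 0.003,"twist": -0.005},
    {"tx": -0.036,"ty": -0.005,"tz": 0.004,"twist": -0.006},
    {"tx": -0.036,"ty": -0.006,"tz": 0.003,"twist": -0.006},
    {"tx": 0,"ty": 0,"tz": 0,"twist": 0},
    {"tx": 0,"ty": 0,"tz": 0,"twist": 0}
  ]
}}

```text
clock: 11.5
position: [0.3926, -0.0821, 0.2444]
ee_rot: [-2.072, -2.361, 0.0]
force: [-0.2, 0.2, -3.3]
width: 0.152
gripper_force: 30.0
```

```bash
python3 - <<'E'
from h import *
print(pose(),arm.observe()['joints'].round(2))
save("side","s2");im=cv2.imread("pics/s2.png");cv2.imwrite("pics/s2c.png",cv2.resize(im[110:330,180:440],None,fx=3,fy=2.7,interpolation=2))
t=save("top","t2")
S=np.array([640,400]);m=(t[...,0]>120)&(t[...,1]<70)&(t[...,2]<70)
n,l,st,ce=cv2.connectedComponentsWithStats(m.astype(np.uint8))
for i in range(1,n):
    if st[i,4]>5 and 300<ce[i][0]<450 and 100<ce[i][1]<300: print(ce[i],atz("top",(ce[i]+.5)/S,.202))
for q in ("branch_tip","steel_eye"):
  for c in ("side","top"):
    for d in arm.place_of(c,q)[:4]: print(q,c,d["conf"],np.array(d["point"])*S,atz(c,d["point"],.202 if q[0]=='b' else .257))
E
```

```text
[ 0.39260895 -0.08209038  0.24442493  7.46501734] [-1.   -0.01  1.12  2.1   0.01  1.05  0.24]
[403.66666667 154.33333333] [ 0.66015758 -0.15102808  0.202     ]
[319.  168.3] [0.62620965 0.06258618 0.202     ]
branch_tip side 0.76 [292.416 220.52 ] [ 0.45141009 -0.07161069  0.202     ]
steel_eye side 0.92 [268.928 210.48 ] [ 0.39328128 -0.08228875  0.257     ]
steel_eye side 0.57 [242.176 154.8  ] [0.36418798 0.15823114 0.257     ]
steel_eye top 0.71 [155.2 213.8] [0.50690532 0.44923663 0.257     ]
steel_eye top 0.55 [380.096 261.4  ] [ 0.39334759 -0.07436093  0.257     ]
steel_eye top 0.52 [199.424 268.4  ] [0.37972739 0.33840891 0.257     ]
```

View pics/s2c.png

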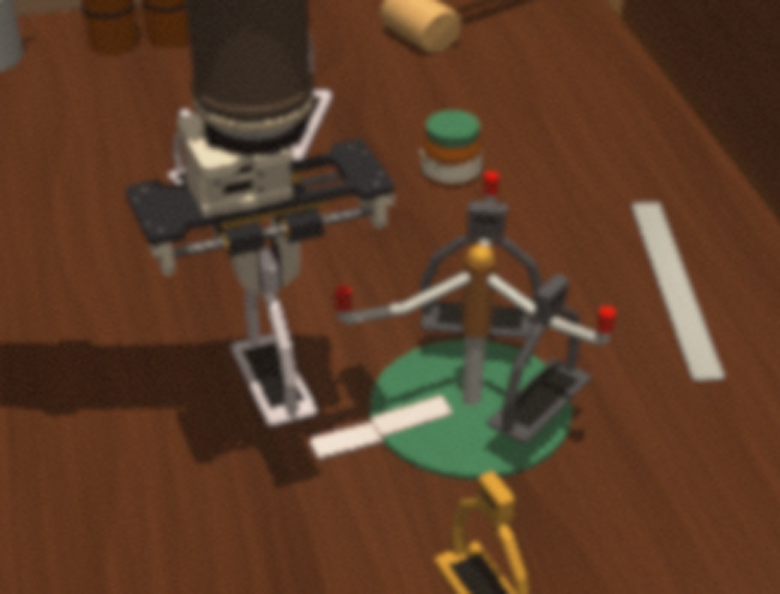

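The stirrup is upright in the grip at (270,330) in the crop. The cap at (343,298) is directly ahead of its window and the branch is over the stripe. I'll insert it now.

```bash
python3 -c "
from h import *
plan([(.504,-.066,.245,8.2),(.504,-.066,.197,8.2)],step=.025)"
```

```text
[{"tx": -0.0, "ty": 0.022, "tz": -0.0, "twist": -0.001}, {"tx": -0.0, "ty": 0.023, "tz": -0.0, "twist": -0.001}, {"tx": -0.0, "ty": 0.022, "tz": -0.0, "twist": -0.001}, {"tx": -0.0, "ty": 0.022, "tz": -0.0, "twist": -0.001}, {"tx": -0.001, "ty": 0.023, "tz": -0.0, "twist": -0.001}, {"tx": 0.0, "ty": -0.0, "tz": 0.024, "twist": -0.0}, {"tx": 0.0, "ty": -0.0, "tz": 0.024, "twist": -0.0}]
end [ 0.504 -0.066  0.197  8.165]
```

{"api": "move_arm", "payload": {
  "motion": [
    {"tx": 0,"ty": 0.022,"tz": 0,"twist": -0.001},
    {"tx": 0,"ty": 0.023,"tz": 0,"twist": -0.001},
    {"tx": 0,"ty": 0.022,"tz": 0,"twist": -0.001},
    {"tx": 0,"ty": 0.022,"tz": 0,"twist": -0.001},
    {"tx": 0,"ty": 0.023,"tz": 0,"twist": -0.001},
    {"tx": 0,"ty": 0,"tz": 0,"twist": 0},
    {"tx": 0,"ty": 0,"tz": 0,"twist": 0}
  ]
}}

```text
clock: 12.5
position: [0.5041, -0.066, 0.2442]
ee_rot: [-2.058, -2.373, 0.003]
force: [-0.9, -0.1, -3.6]
width: 0.147
gripper_force: 30.0
```

{"api": "move_arm", "payload": {
  "motion": [
    {"tx": 0,"ty": 0,"tz": 0.02,"twist": 0},
    {"tx": 0,"ty": 0,"tz": 0.02,"twist": 0},
    {"tx": 0,"ty": 0,"tz": 0.007,"twist": 0},
    {"tx": 0,"ty": 0,"tz": 0.003,"twist": 0},
    {"tx": 0,"ty": 0,"tz": 0,"twist": 0}
  ]
}}

```text
clock: 13.0
position: [0.5041, -0.0663, 0.1951]
ee_rot: [-2.06, -2.372, -0.0]
force: [-0.0, 0.8, -3.3]
width: 0.146
gripper_force: 30.0
```

```bash
python3 - <<'E'
from h import *
print(pose(),arm.observe()['joints'].round(2),arm.observe()['force'])
save("side","s3");im=cv2.imread("pics/s3.png");cv2.imwrite("pics/s3c.png",cv2.resize(im[130:330,200:430],None,fx=3.4,fy=3,interpolation=2))
S=np.array([640,400])
for q in ("branch_tip","steel_eye"):
    for d in arm.place_of("side",q)[:3]: print(q,d["conf"],np.array(d["point"])*S,atz("side",d["point"],.202))
E
```

```text
[ 0.50409476 -0.06625983  0.19505704  8.07085868] [-0.73  0.4   1.02  1.95 -0.4   1.01  0.62] [-0.02442904  0.75600507 -3.3049259 ]
branch_tip 0.91 [291.904 218.2  ] [ 0.45201011 -0.06302656  0.202     ]
steel_eye 0.63 [272.384 106.6  ] [0.50730213 0.4879052  0.202     ]
steel_eye 0.61 [308.992 214.92 ] [ 0.49624208 -0.06144746  0.202     ]
steel_eye 0.61 [242.112 155.32 ] [0.37012901 0.23397279 0.202     ]
```

View pics/s3c.png

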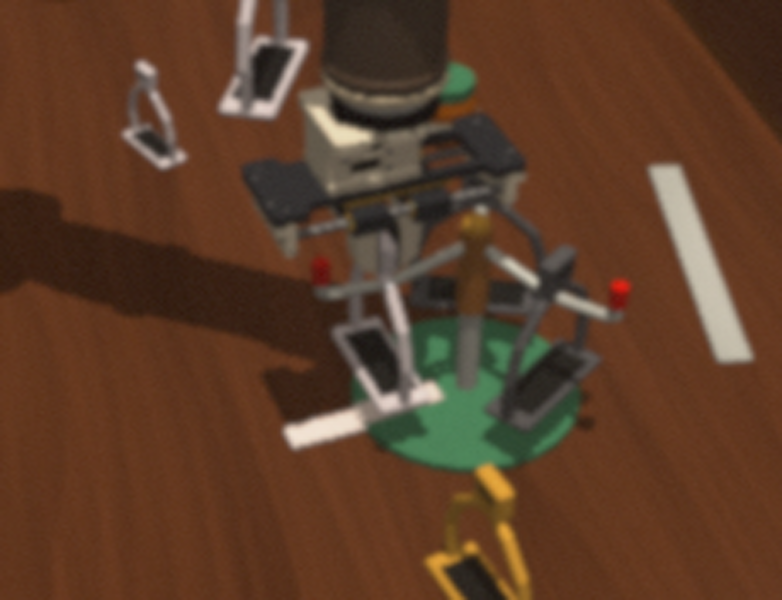

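The branch passes through the stirrup's window and the cap at (322,272) is outside it. I'll lower the last few millimetres until it touches.

{"api": "move_arm", "payload": {
  "motion": [
    {"tx": 0,"ty": 0,"tz": 0.002,"twist": 0},
    {"tx": 0,"ty": 0,"tz": 0.002,"twist": 0},
    {"tx": 0,"ty": 0,"tz": 0.002,"twist": 0},
    {"tx": 0,"ty": 0,"tz": 0,"twist": 0},
    {"tx": 0,"ty": 0,"tz": 0,"twist": 0}
  ]
}}

```text
clock: 13.65
position: [0.5054, -0.0674, 0.1904]
ee_rot: [2.059, 2.37, 0.002]
force: [-3.0, -1.6, 14.8]
width: 0.153
gripper_force: 30.0
```

Contact confirmed by the upward force. I'll release with a small opening, then raise the arm.

{"api": "move_arm", "payload": {
  "motion": [
    {"tx": 0,"ty": 0,"tz": -0.001,"twist": 0},
    {"tx": 0,"ty": 0,"tz": 0,"twist": 0},
    {"tx": 0,"ty": 0,"tz": 0,"twist": 0},
    {"tx": 0,"ty": 0,"tz": 0,"twist": 0},
    {"tx": 0,"ty": 0,"tz": 0,"twist": 0}
  ],
  "gripper": 0.45
}}

```text
clock: 14.15
position: [0.5041, -0.0662, 0.1896]
ee_rot: [-2.059, -2.372, 0.0]
force: [-0.5, -0.4, 0.5]
width: 0.277
gripper_force: 0.0
```

{"api": "move_arm", "payload": {
  "motion": [
    {"tx": 0,"ty": 0,"tz": -0.01,"twist": 0},
    {"tx": 0,"ty": 0,"tz": -0.02,"twist": 0},
    {"tx": 0,"ty": 0,"tz": -0.03,"twist": 0},
    {"tx": 0,"ty": 0,"tz": -0.04,"twist": 0},
    {"tx": 0,"ty": 0,"tz": -0.04,"twist": 0},
    {"tx": 0,"ty": 0,"tz": -0.02,"twist": 0},
    {"tx": 0,"ty": 0,"tz": 0,"twist": 0},
    {"tx": 0,"ty": 0,"tz": 0,"twist": 0},
    {"tx": 0,"ty": 0,"tz": 0,"twist": 0},
    {"tx": 0,"ty": 0,"tz": 0,"twist": 0},
    {"tx": 0,"ty": 0,"tz": 0,"twist": 0}
  ]
}}

```text
clock: 15.25
position: [0.5038, -0.0662, 0.3491]
ee_rot: [-2.059, -2.371, 0.002]
force: [-0.4, 0.6, 0.0]
width: 0.274
gripper_force: 0.0
```

```bash
python3 - <<'E'
from h import *
print(pose(),arm.observe()['force'])
S=np.array([640,400])
a=save("wrist","w5")
for c in ("wrist","side"):
  if c=="side": b=save(c,"s5")
  for q in ("branch_tip","steel_eye"):
    for d in arm.place_of(c,q)[:3]: print(c,q,d["conf"],np.array(d["point"])*S,atz(c,d["point"],.202))
z=cv2.resize(b[130:330,230:430],(400,400));w=cv2.resize(a[0:400,120:520],(400,400))
cv2.imwrite("pics/m5.png",np.hstack([w,z])[:,:,::-1])
E
```

```text
[ 0.50382188 -0.06623914  0.34907621  8.05539996] [-0.35271265  0.6414192   0.02548707]
wrist branch_tip 0.62 [273.92 188.52] [ 0.45667191 -0.07498517  0.202     ]
wrist steel_eye 0.64 [324.992 181.08 ] [ 0.50759873 -0.05999451  0.202     ]
side branch_tip 0.92 [290.368 218.4  ] [ 0.44814396 -0.06282722  0.202     ]
side steel_eye 0.81 [315.392 214.   ] [ 0.51270661 -0.06196932  0.202     ]
side steel_eye 0.79 [272.32 105.  ] [0.50906837 0.49835172 0.202     ]
side steel_eye 0.78 [242.304 155.92 ] [0.37024351 0.23087336 0.202     ]
```

View pics/m5.png

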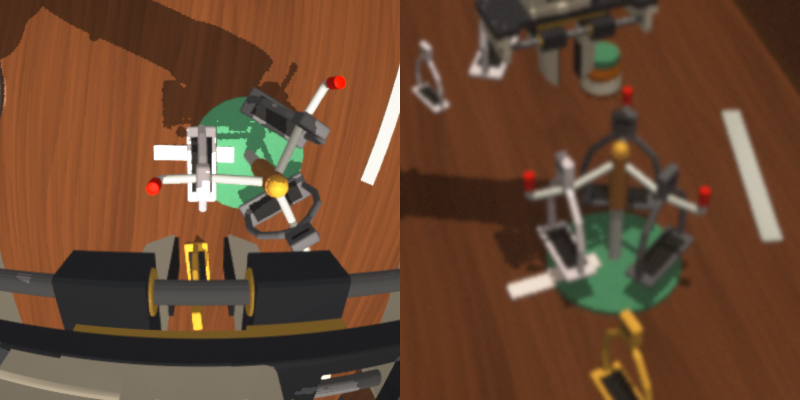

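The stirrup hangs upright by its arch on the bare branch, about 52 mm inwards of the cap and within about 8 mm sideways. The branch is over the stripe, the gripper is clear, and the brass stirrup still stands. I'm handing in.

```bash
python3 -c "
from cell import arm
print(arm.sign_off())"
```

```text
the job is handed in; nothing more can be done
None
```

I turned the bare branch over the white stripe, hung the middle-sized steel stirrup on it by its arch, left the brass stirrup and glue jar standing, and handed the job in at about 15 s of the 56 s; the hand-in gave no verdict.

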